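# Tip the amplifier case onto its feet against the stop

### The arm

A 7-joint arm with a two-finger parallel gripper is mounted at the origin on the work surface. World frame = base frame: x ahead of the robot, y to its left, z up, the work surface at z = 0. Lengths are in m, angles in rad, forces in N, time in s.
With the tool pointing down it reaches from about 0.425 to 0.925 m from the base axis. Payload 6.8 kg.
Tool frame: the origin (TCP) lies on the mounting face of the last link; the fingertips stand 173 mm ahead of it and the grasp point (between the pads) lies 155 mm ahead of it; z points along the fingers, y is the line along which they close (so a half turn about z gives the same grasp; the last joint's range is limited). The gripper opens to 85 mm and grips with 20 to 120 N. Pads are 22 mm wide; open, the fingers measure 114 mm over their backs; the gripper's body (76 mm by 85 mm) begins 54 mm behind the grasp point. The pads swing forward as they close: fully open they stand 13 mm farther back than shut.
Start: joints at [-1.385, 0.477, 0.022, 1.555, -0.011, 1.109, -0.083], TCP at [0.195, 0.646, 0.405] pointing down, gripper open.
Joint ranges: [-2.96, 2.96], [-0.34, 2.1], [-1.41, 1.46], [0.24, 2.44], [-1.37, 4.51], [0.17, 1.92], [-2.96, 2.96]. Speed limits (rad/s): [2.39, 2.39, 3.14, 3.14, 3.14, 3.14, 3.14].

### API

Orientations are given as a unit quaternion [w, x, y, z].
In Python, from station import bot gives the robot as it stands. The module is installed in compiled form; this text tells all that it offers.
- The arm moves only by the shell command python3 -m pendant 'ROWS' [FORCE]. ROWS is JSON, a list of rows, each a list of 5 numbers: the finger opening in m, from 0 to 0.0854, then the shift along the tool's x, y, z in m, then the turn about the tool's z in degrees. In form: [[jaw, x, y, z, yaw], ...]. A call has 1 to 12 rows; each row shifts and turns the commanded pose from where the row before left it, along the tool's axes as they then stand; what a row does not reach is not made up. A row lasts 1/12 s, in which the tool goes at most 41.7 mm and 7.16 degrees, less where a joint would pass 70% of its speed; a pose out of reach is approached as far as the arm can. A call with a gripper value outside its range is refused whole. The fingers move at their own pace and stop on an object; FORCE is the grip in N (left out, the last holds). Time passes only in rows, so rows that do not move let the fingers close. It gives the time, the measured TCP pose, the force, the opening and the grip force at its end, in the units of the state.
- bot.get_obs(): the state, without advancing time (a new reading comes with each control period).
- bot.read_camera(name): name is "scene" or "top"; returns (picture, depth): 420x560x3 uint8, blue, green, red; 420x560 float32, m along the optical axis (not along the pixel's ray), 0 where there is no reading.
- bot.camera_model(name): a dict with "intrinsics" (3x3 intrinsics, pixels), "dist_coeffs" ([k1, k2, p1, p2, k3] as OpenCV has them; the pictures are not rectified), "R" (3x3) and "t" (3): a world point X has camera coordinates R X + t. Camera axes: x right, y down, z forward; pixel columns grow to the right and rows downward; lengths in m; the calibration is good to about 2 mm. A picture is of the moment at which its call begins. camera_model takes no time and is no camera call.
- bot.hand_in(): hands the job in; it is judged then, once.
Trained networks look in the newest picture that a camera, given by its name, has taken for a name from the list of things; names that differ only in an ending like _2 or _b are one class to them, and where a whole thing is asked for, a point or a joint stands for the part that bears it (a point fixed in the world has none). Each returns a list of dicts, best first, with "score" (0 to 1); they miss things now and then, are a little off and sometimes report something else, mostly with a low value. They report only what shows in the picture. A call takes as long as a camera call. They do not tell look-alikes from the thing itself.
- bot.boxes_of(name, camera): "at" ([column, row] in pixels, amid what is visible of it).
- bot.trace(name, camera): "mask" (420x560 bool, what is visible of it) and "at" ([column, row] in pixels, amid what is visible of it).
- bot.pinpoint(name, camera): "at" ([column, row] in pixels: a listed point, or the origin of a listed thing).
The state is a dict: "t": time; "q": joint angles; "joint_vel": joint speeds; "joint_torque": joint torques, N m; "eef_pos": TCP position; "tool_rot": TCP orientation; "contact_force": force on the tool from outside, world axes, zero at the start; "torque": the same for the moment, N m; "gripper_width": opening from 0.0 (shut) to 1.0 (fully open); "grasp_force": force on a finger pad.
Only numpy, scipy, OpenCV 4.12 (cv2) and the standard library are available. Lean on these libraries where they do the work, as an engineer would, in place of code of your own. Each camera call takes 0.05 s, during which the arm holds its last target. There are 200 camera calls.

### The job

The amplifier case has been left standing on its narrow side on the assembly board. Push it over so that it lies on its four rubber feet, and push it along the board until its leading side is flush against the wooden stop batten. Only push it, never lift it off the board; leave the solder spool, the jar and the transformer as they stand, and finish clear of everything.

Things in the scene. Friction and masses are not known exactly. Their poses are not given: they have to be found in the camera images.
- board: Fixed plywood board, 310 (x) x 300 (y) mm, 12 mm thick, on the bench. Origin at the centre of its underside, z up. A dark wooden stop batten, 30 mm wide, 280 mm long, 25 mm high above the board, is screwed along its +x edge; its face towards the case is the plane x = +125 mm of the board's frame. Tip and push the case along the board's +x. Nothing else is fixed on the board.
- stop (a point): Centre of the batten's face that looks along the board's -x, half-way up the batten; axes as the board's.
- amp: Loose dark steel box, 0.5 to 0.8 kg, at the start standing on its side on the board: 65 (x) x 190 (y) x 120 mm (z, up). Origin: centre of the panel it first stands on. Four rubber feet, 6 mm high, on its +x face, which first looks at the batten within 9 degrees; slotted lid on -x; aluminium front with two 16 mm long knobs at -y, sockets at +y. On its feet, +x points down, +z at the batten.
- far_front (a point): On the case, the knob end of the side panel opposite the one it stands on (case frame 0, -93, 120 mm): this panel must end flush against the batten.
- far_back (a point): On the case, the socket end of the same side panel (case frame 0, +93, 120 mm).
- edge_front (a point): On the case, the knob end of the lower feet-side edge about which it tips (case frame 32.5, -93, 0 mm). Pushed on the lid near its upper edge, the case pivots about this edge and falls onto its feet by itself once tilted about 30 degrees; pushed low it slides. Not lifted, this edge stays close to the board.
- edge_back (a point): On the case, the socket end of the same edge (case frame 32.5, +93, 0 mm). Once the case lies on its feet, the upright panel to push on is the one it first stood on, 6 to 71 mm above the board, with the case's origin at its centre.
- spool: Loose bystander standing on the bench beside the board: solder spool, 48 mm across, 50 mm tall; origin at the centre of its underside.
- jar: Loose bystander beside the board: small glass jar with black lid, 48 mm across, 60 mm tall; origin at the centre of its underside.
- transformer: Loose bystander beside the board: small iron and copper transformer, 50 x 44 mm, 44 mm tall; origin at the centre of its underside.
There are look-alikes about, which are no part of the job. There is more than one size of the amp; the one meant has the size given above.

How it is judged:
At the end, for the whole second after the job is handed in: The case lies level on its four feet on the board (within 4 degrees), at rest, with both ends of its leading side panel within 5 mm of the batten's face and not past the batten's ends by more than 10 mm; the spool, jar and transformer stand upright within 15 mm of where they were (angle between amp's own x axis and vertical above 3.07 rad and height (world z) of amp between 0.045 and 0.056 m and x of far_front in the frame of stop between -0.005 and 0.003 m and x of far_back in the frame of stop between -0.005 and 0.003 m and y of far_front in the frame of stop between -0.15 and 0.15 m and y of far_back in the frame of stop between -0.15 and 0.15 m and linear speed of amp below 0.01 m/s and distance of each of spool, jar, transformer from where it was at the start of the episode below 0.015 m and angle between each of spool, jar, transformer's own z axis and vertical below 0.2 rad); the robot touches nothing.
It fails at once if the case was lifted: an end of its tipping edge rose more than 30 mm above the board (height (world z) of any of edge_front, edge_back above 0.042 m).
It fails at once if a bystander was knocked over or moved by more than 15 mm (distance of any of spool, jar, transformer from where it was at the start of the episode above 0.015 m or angle between any of spool, jar, transformer's own z axis and vertical above 0.35 rad).
It also fails if it takes over 56 s, if anything falls off the work surface, if the arm or the gripper's body presses on something with over 40 N, if the wrist force passes 120 N, or if a joint passes its speed limit or range.

## Working session

There is one attempt and no reset: what is moved stays moved. The work goes in short steps, Python scripts to look and compute and a shell command to move; the robot and the scene stay as the last step left them, time stands still between calls to the robot, and variables do not carry over. Pictures are saved under pics/ and viewed, at most 10 in all, crops included, and the job is handed in when it is done.

```bash
mkdir -p pics; cat > h.py <<'E'
import numpy as np, cv2
from station import bot
def world(cam,uv,d):
    m=bot.camera_model(cam);K=np.array(m["intrinsics"]);D=np.array(m["dist_coeffs"])
    p=cv2.undistortPoints(np.array(uv,float).reshape(-1,1,2),K,D).reshape(-1,2)
    d=np.broadcast_to(np.asarray(d,float),(len(p),))
    c=np.c_[p,np.ones(len(p))]*d[:,None]
    return (c-np.array(m["t"]))@np.array(m["R"])
def pix(cam,X):
    m=bot.camera_model(cam)
    return cv2.projectPoints(np.array(X,float).reshape(-1,1,3),cv2.Rodrigues(np.array(m["R"]))[0],np.array(m["t"],float),np.array(m["intrinsics"]),np.array(m["dist_coeffs"]))[0].reshape(-1,2)
def cloud(cam,mask,d):
    v,u=np.nonzero(mask&(d>0)); return world(cam,np.c_[u,v],d[v,u])
E
python3 - <<'E'
from h import *
np.set_printoptions(precision=3,suppress=True)
ims=[]
for c in("scene","top"):
    im,d=bot.read_camera(c);cv2.imwrite(f"pics/{c}0.png",im)
    for n in("amp","board","spool","jar","transformer"):
        for r in bot.trace(n,c):
            P=cloud(c,r["mask"],d)
            if len(P)and r["score"]>.25: print(c,n,round(r["score"],2),np.round(r["at"]),len(P),np.percentile(P,[2,50,98],axis=0).ravel())
    print(c,"cam at",-np.array(bot.camera_model(c)["R"]).T@bot.camera_model(c)["t"])
o=bot.get_obs();print(o["eef_pos"],o["tool_rot"],o["t"],o["contact_force"])
E
```

```text
scene amp 0.76 [223. 202.] 7888 [ 0.474 -0.152  0.016  0.53  -0.055  0.097  0.548  0.037  0.133]
scene amp 0.64 [412. 262.] 4710 [0.577 0.203 0.006 0.637 0.26  0.067 0.683 0.318 0.087]
scene spool 0.86 [138. 204.] 525 [ 0.392 -0.275  0.     0.445 -0.244  0.03   0.456 -0.228  0.05 ]
scene jar 0.72 [124. 228.] 844 [ 0.509 -0.265  0.005  0.539 -0.241  0.039  0.547 -0.224  0.061]
scene transformer 0.98 [337. 242.] 803 [0.499 0.119 0.    0.553 0.143 0.033 0.565 0.175 0.045]
scene cam at [1.17  0.047 0.572]
top amp 0.92 [327. 223.] 3191 [ 0.459 -0.148  0.036  0.495 -0.056  0.131  0.537  0.035  0.134]
top amp 0.85 [183. 177.] 1475 [0.556 0.207 0.018 0.608 0.257 0.085 0.672 0.316 0.088]
top board 0.83 [321. 190.] 12987 [ 0.399 -0.203  0.008  0.582 -0.051  0.011  0.704  0.093  0.037]
top spool 0.89 [400. 257.] 368 [ 0.411 -0.264  0.     0.431 -0.241  0.04   0.451 -0.227  0.045]
top jar 0.68 [401. 218.] 411 [ 0.5   -0.264  0.01   0.518 -0.239  0.057  0.539 -0.224  0.062]
top transformer 0.59 [238. 211.] 374 [0.519 0.12  0.001 0.538 0.143 0.041 0.562 0.168 0.046]
top cam at [0.411 0.036 0.935]
[0.196 0.646 0.405] [0.    0.146 0.989 0.   ] 0.6 [ 0.263  0.639 -0.249]
```

```bash
python3 - <<'E'
import cv2,numpy as np
a=cv2.imread("pics/scene0.png");b=cv2.imread("pics/top0.png")
cv2.imwrite("pics/both.png",np.hstack([cv2.resize(a[120:420,60:460],(400,300)),cv2.resize(b[80:380,130:530],(400,300))]))
cv2.imwrite("pics/crop_top.png",cv2.resize(b[110:300,150:430],None,fx=2.8,fy=2.8,interpolation=cv2.INTER_CUBIC))
E
```

```text
(no output)
```

View pics/scene0.png

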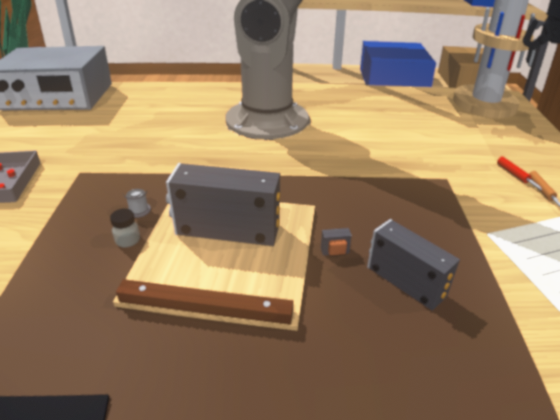

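View pics/crop_top.png

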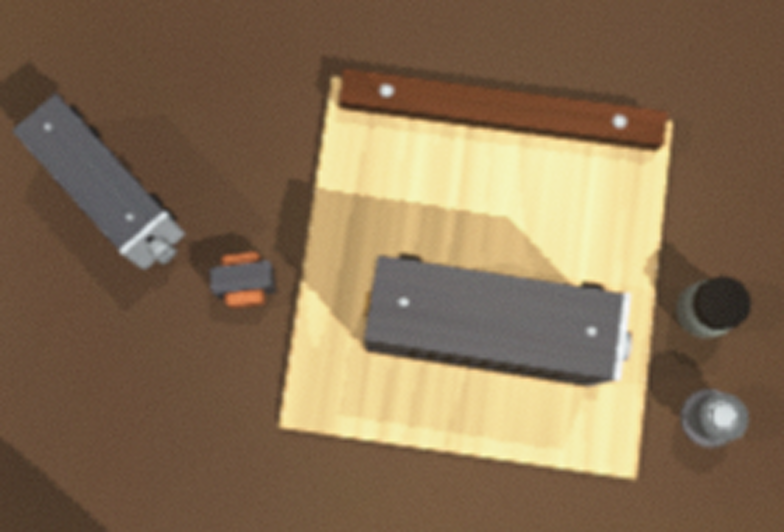

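Two candidates show: the case on the board at scene (223,202) / top (327,223), and one on the bench at scene (412,262) / top (183,177). The second is only about 88 mm tall. The first stands about 120 mm above the board and is about 190 mm long, so it is the one meant, and the enlarged crop confirms this. Its feet face the batten, its knobs are on the right (-y), and the spool and jar stand right of the board.

```bash
cat > m.py <<'E'
from h import *
np.set_printoptions(precision=4,suppress=True)
def rect(P):
    r=cv2.minAreaRect((P[:,:2]*1000).astype(np.float32)); return r,cv2.boxPoints(r)/1000
if __name__=="__main__":
    im,d=bot.read_camera("top")
    v,u=np.mgrid[0:420,0:560]; A=cloud("top",np.ones_like(d,bool),d)
    uv=np.argwhere(d>0)
    hsv=cv2.cvtColor(im,cv2.COLOR_BGR2HSV)[uv[:,0],uv[:,1]]
    reg=(A[:,0]>.35)&(A[:,0]<.8)&(A[:,1]>-.3)&(A[:,1]<.15)
    bat=reg&(abs(A[:,2]-.037)<.005)&(A[:,0]>.6)&(hsv[:,1]>60)
    r,b=rect(A[bat]);print("batten",r,b,np.median(A[bat],0))
    brd=reg&(abs(A[:,2]-.012)<.006)&(hsv[:,2]>60)&(hsv[:,1]>40)&(A[:,0]<.75)
    t=[x for x in bot.trace("amp","top")if abs(x["at"][0]-327)<60][0]
    P=cloud("top",t["mask"],d);T=P[P[:,2]>.125];r,b=rect(T);print("case",r,b,np.median(T[:,2]))
    for n in("stop","board"):
        for c in("top",):print(n,bot.pinpoint(n,c)[:2])
    # board colour mask
    m=(cv2.cvtColor(im,cv2.COLOR_BGR2HSV)[...,2]>110)&(d>0)
    B=cloud("top",m,d);B=B[(abs(B[:,2]-.012)<.006)&(B[:,0]<.72)&(B[:,0]>.38)&(abs(B[:,1]+.06)<.2)];r,b=rect(B);print("board",r,b)
E
python3 m.py
```

```text
batten ((690.5689086914062, -73.50799560546875), (278.8912353515625, 31.22587776184082), 82.55933380126953) [[ 0.657  -0.2098]
 [ 0.688  -0.2138]
 [ 0.7241  0.0627]
 [ 0.6931  0.0668]] [ 0.6901 -0.0747  0.0358]
case ((500.18585205078125, -56.91393280029297), (189.92950439453125, 65.63430786132812), 81.7491226196289) [[ 0.4541 -0.1462]
 [ 0.519  -0.1556]
 [ 0.5463  0.0324]
 [ 0.4813  0.0418]] 0.13088232603108035
stop [{'at': [327.3, 155.9], 'score': 0.92}]
board [{'at': [318.3, 205.2], 'score': 0.75}]
board ((549.628173828125, -58.86811828613281), (365.62567138671875, 308.4327392578125), 83.48303985595703) [[ 0.3757 -0.223 ]
 [ 0.6821 -0.258 ]
 [ 0.7236  0.1053]
 [ 0.4172  0.1403]]
```

```bash
python3 -m pendant '[[0.085,0,0,0,-4.7],[0.085,0,0,0,-4.7],[0.085,-0.03,-0.0275,0,0],[0.085,-0.033,-0.03,0,0],[0.085,-0.033,-0.03,0,0],[0.085,-0.033,-0.03,0,0],[0.085,-0.033,-0.03,0,0],[0.085,-0.033,-0.03,0,0],[0.085,-0.033,-0.03,0,0],[0.085,-0.033,-0.03,0,0],[0.085,-0.033,-0.03,0,0],[0.085,-0.03,-0.03,0,0]]'; python3 -m pendant '[[0.085,0,-0.03,0,0],[0.085,0,-0.033,0,0],[0.085,0,-0.033,0,0],[0.085,0,-0.033,0,0],[0.085,0,-0.033,0,0],[0.085,0,-0.033,0,0],[0.085,0,-0.033,0,0],[0.085,0,-0.033,0,0],[0.085,0,-0.033,0,0],[0.085,0,-0.033,0,0],[0.085,0,-0.03,0,0],[0.085,0,0,0,0]]'
cat > s.py <<'E'
from h import *
from scipy.spatial.transform import Rotation as R
o=bot.get_obs();p=np.array(o["eef_pos"])-[.675,-.0715,0];w,x,y,z=o["tool_rot"]
M=R.from_quat([x,y,z,w]).as_matrix()
print("t",round(o["t"],2),"X,Y,z mm",np.round([1000*(p[0]*.9916-p[1]*.129),1000*(p[0]*.129+p[1]*.9916),1000*p[2]],1),"tooly deg",np.degrees(np.arctan2(M[1,1],M[0,1])).round(2),"q",np.round(o["q"],2),"F",np.round(o["contact_force"],1),o["gripper_width"])
E
python3 s.py
```

```text
t: 1.8
eef_pos: [0.4638, 0.326, 0.4051]
tool_rot: [0.0, 0.065, 0.998, 0.0]
contact_force: [0.3, 1.4, 0.2]
gripper_width: 0.997
grasp_force: 0.0
t: 2.8
eef_pos: [0.4152, -0.0317, 0.405]
tool_rot: [0.0, 0.069, 0.998, -0.0]
contact_force: [-0.0, -0.2, -0.4]
gripper_width: 0.993
grasp_force: 0.0
t 2.8 X,Y,z mm [-262.7    5.9  405. ] tooly deg 82.11 q [-0.42  0.03  0.36  2.15 -0.01  0.96  1.38] F [-0.  -0.2 -0.4] 0.9933452000522736
```

```bash
python3 -m pendant '[[0.085,-0.018,-0.014,0,0.2],[0.085,0,0,0.03,0],[0.085,0,0,0.03,0],[0.085,0,0,0.03,0],[0.085,0,0,0.03,0],[0.085,0,0,0.013,0],[0.085,0,0,0,0],[0.085,0,0,0,0]]' >/dev/null; python3 s.py; python3 - <<'E'
from h import *
im,_=bot.read_camera("scene");cv2.imwrite("pics/s1.png",cv2.resize(im[20:320,80:400],(640,600)))
E
```

```text
t 3.47 X,Y,z mm [-244.2   -2.4  271.6] tooly deg 82.37 q [-0.34  0.29  0.35  2.25 -0.17  0.63  1.56] F [-0.6 -0.2  0.2] 1.002129141123949
```

View pics/s1.png

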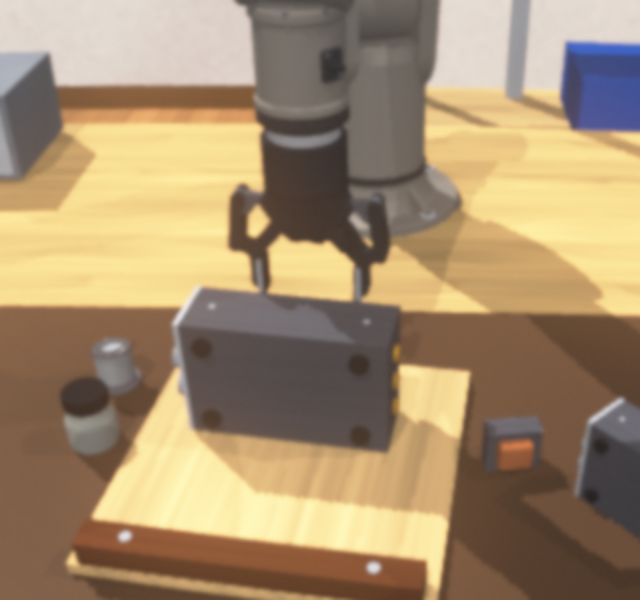

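The picture shows the case upright, with both fingertips just behind its top edge (crop about (262,292) and (360,295)) and roughly centred. Now I push.

```bash
python3 -m pendant '[[0.085,-0.006,0,0,0],[0.085,-0.006,0,0,0],[0.085,-0.006,0,0,0],[0.085,-0.005,0,0,0],[0.085,-0.005,0,0,0],[0.085,-0.005,0,0,0],[0.085,-0.005,0,0,0],[0.085,-0.004,0,0,0]]' | tr '\n' ' '; python3 s.py; python3 - <<'E'
from h import *
im,_=bot.read_camera("scene");cv2.imwrite("pics/s2.png",cv2.resize(im[20:320,80:400],(640,600)))
E
```

```text
t: 4.18 eef_pos: [0.4744, -0.0483, 0.2716] tool_rot: [-0.0, 0.067, 0.998, -0.0] contact_force: [-2.8, -0.4, 3.1] gripper_width: 0.999 grasp_force: 1.7 t 4.18 X,Y,z mm [-201.9   -2.9  271.6] tooly deg 82.35 q [-0.31  0.36  0.34  2.15 -0.19  0.66  1.6 ] F [-2.8 -0.4  3.1] 0.9990385541074612
```

View pics/s2.png

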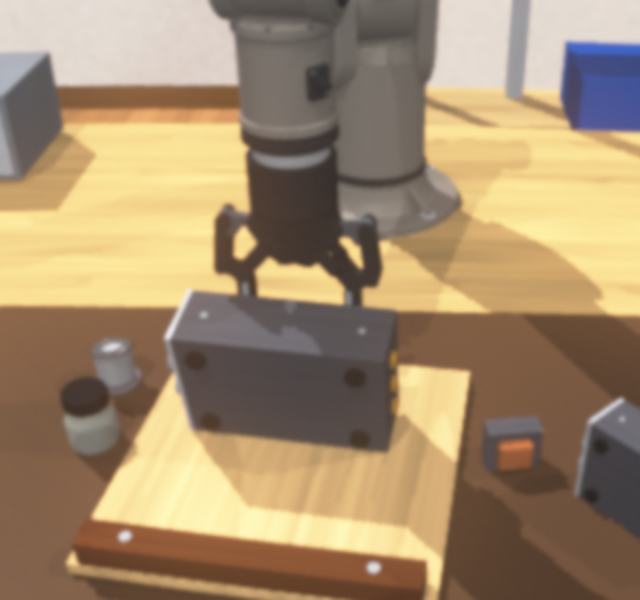

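The case is tilting about its lower edge, which has stayed in place (crop row ~440). I keep pushing.

```bash
python3 -m pendant '[[0.085,-0.005,0,0,0],[0.085,-0.005,0,0,0],[0.085,-0.005,0,0,0],[0.085,-0.005,0,0,0],[0.085,-0.005,0,0,0],[0.085,-0.005,0,0,0],[0.085,-0.004,0,0,0],[0.085,-0.004,0,0,0],[0.085,-0.004,0,0,0]]' | tr '\n' ' '; python3 s.py; python3 - <<'E'
from h import *
im,d=bot.read_camera("scene");cv2.imwrite("pics/s3.png",cv2.resize(im[20:320,80:400],(640,600)))
for n in("edge_front","edge_back","far_front","far_back"):
    print(n,[(r["at"],round(r["score"],2)) for r in bot.pinpoint(n,"scene")[:2]])
E
```

```text
t: 4.98 eef_pos: [0.5162, -0.0537, 0.2716] tool_rot: [0.0, 0.067, 0.998, 0.0] contact_force: [0.2, -0.3, -0.3] gripper_width: 0.992 grasp_force: 0.0 t 4.98 X,Y,z mm [-159.8   -2.8  271.6] tooly deg 82.37 q [-0.29  0.41  0.34  2.06 -0.21  0.7   1.62] F [ 0.2 -0.3 -0.3] 0.9924871331834045
edge_front [([367.7, 270.9], 0.94), ([125.6, 241.4], 0.26)]
edge_back [([271.7, 246.5], 0.66), ([429.7, 307.6], 0.66)]
far_front [([150.6, 227.9], 0.61)]
far_back [([262.0, 241.6], 0.8), ([454.6, 261.2], 0.7)]
```

View pics/s3.png

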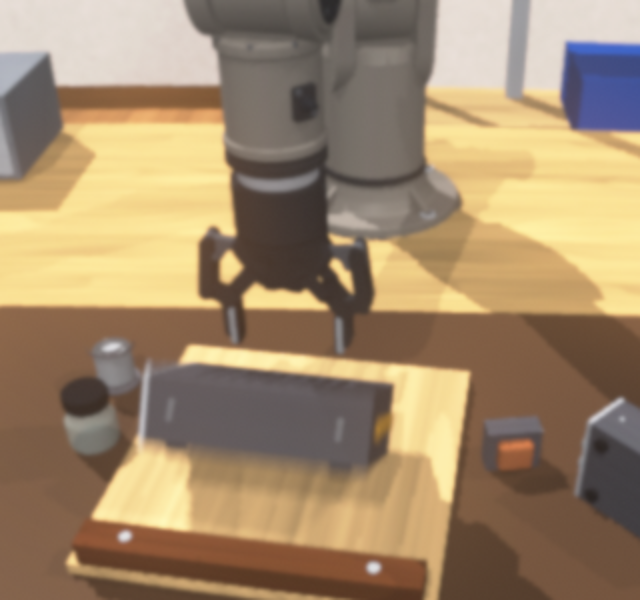

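The case is caught mid-fall, coming down onto its feet clear of the fingers. I back off and measure.

```bash
python3 -m pendant '[[0.085,0.01,0,0,0],[0.085,0.015,0,0,0],[0.085,0.01,0,0,0],[0.085,0,0,0,0],[0.085,0,0,0,0],[0.085,0,0,0,0]]' >/dev/null; python3 s.py; python3 - <<'E'
from h import *
np.set_printoptions(precision=1,suppress=True)
for c in("scene","top"):
    im,d=bot.read_camera(c);cv2.imwrite(f"pics/{c}4.png",im)
    for t in bot.trace("amp",c):
        P=cloud(c,t["mask"],d);T=P[abs(P[:,2]-.083)<.007]
        if T[:,1].mean()>.12: continue
        p=T-[.675,-.0715,0];Q=1000*np.c_[p[:,0]*.9916-p[:,1]*.129,p[:,0]*.129+p[:,1]*.9916]
        print(c,t["score"],len(T),np.median(T[:,2])*1000,cv2.minAreaRect(Q.astype(np.float32)),np.percentile(Q,[1,99],axis=0))
E
```

```text
t 5.73 X,Y,z mm [-194.8   -2.6  272. ] tooly deg 82.38 q [-0.31  0.36  0.34  2.14 -0.19  0.67  1.6 ] F [ 0.5  0.1 -0.2] 0.9941742622873407
scene 0.86 5821 82.6021026300732 ((-74.9283218383789, -10.248191833496094), (192.0492401123047, 125.74234008789062), 89.57070922851562) [[-132.6 -103. ]
 [ -13.4   84.6]]
top 0.81 2608 81.95754646412941 ((-76.74406433105469, -9.943977355957031), (190.5752410888672, 120.32707214355469), 89.49320983886719) [[-134.1 -102.1]
 [ -18.1   84.1]]
```

View pics/scene4.png

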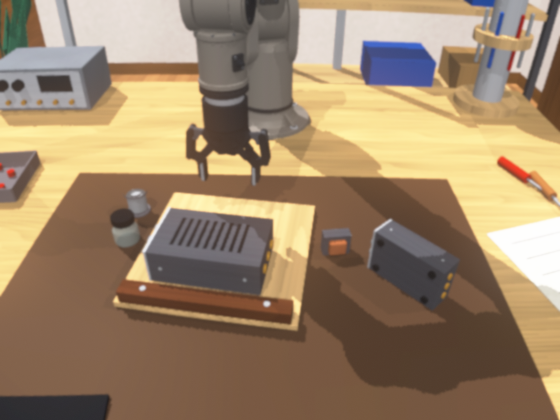

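The case lies on its feet (lid slots up, scene (212,250)), about 15 mm short of the batten and parallel to it. Next I go low and push its rear panel.

```bash
python3 -m pendant '[[0.085,0,-0.007,0.02,0],[0.085,0,0,0.03,0],[0.085,0,0,0.017,0],[0.085,-0.01,0,0,0],[0.085,-0.01,0,0,0],[0.085,-0.01,0,0,0],[0.085,-0.006,0,0,0],[0.085,-0.005,0,0,0],[0.085,-0.004,0,0,0],[0.085,-0.003,0,0,0],[0.085,-0.003,0,0,0],[0.085,0,0,0,0]]' | tr '\n' ' '; python3 s.py; python3 -m pendant '[[0.085,-0.003,0,0,0],[0.085,-0.003,0,0,0],[0.085,0,0,0,0]]' | tr '\n' ' '; python3 s.py
```

```text
t: 6.93 eef_pos: [0.5297, -0.063, 0.2046] tool_rot: [-0.001, 0.067, 0.998, 0.0] contact_force: [-4.3, -0.1, 2.9] gripper_width: 0.995 grasp_force: 2.3 t 6.93 X,Y,z mm [-145.1  -10.3  204.6] tooly deg 82.3 q [-0.22  0.55  0.28  2.05 -0.27  0.58  1.69] F [-4.3 -0.1  2.9] 0.9954047914619665
t: 7.18 eef_pos: [0.5355, -0.0636, 0.2045] tool_rot: [-0.002, 0.067, 0.998, 0.0] contact_force: [-6.5, -0.4, 3.7] gripper_width: 0.998 grasp_force: 2.6 t 7.18 X,Y,z mm [-139.3  -10.2  204.5] tooly deg 82.36 q [-0.22  0.55  0.28  2.04 -0.27  0.59  1.69] F [-6.5 -0.4  3.7] 0.9984760910412065
```

```bash
python3 -m pendant '[[0.085,-0.003,0,0,0],[0.085,-0.002,0,0,0],[0.085,0,0,0,0]]' | grep -E "eef|contact"; python3 s.py; python3 -m pendant '[[0.085,-0.002,0,0,0],[0.085,-0.001,0,0,0],[0.085,0,0,0,0]]' | grep contact;  python3 s.py;
```

```text
eef_pos: [0.5405, -0.0642, 0.2045]
contact_force: [-5.9, -0.8, 4.0]
t 7.43 X,Y,z mm [-134.3  -10.1  204.5] tooly deg 82.37 q [-0.22  0.56  0.28  2.03 -0.27  0.59  1.69] F [-5.9 -0.8  4. ] 0.9934173080603625
contact_force: [-5.8, 0.2, 5.1]
t 7.68 X,Y,z mm [-131.4  -10.1  204.5] tooly deg 82.37 q [-0.22  0.56  0.28  2.02 -0.27  0.6   1.69] F [-5.8  0.2  5.1] 0.9936190062239881
```

Not at the stop yet, since the force is unchanged at about 6 N. I go on in small steps until it rises.

```bash
python3 -m pendant '[[0.085,-0.001,0,0,0],[0.085,-0.001,0,0,0],[0.085,0,0,0,0]]' | grep contact; python3 -m pendant '[[0.085,-0.001,0,0,0],[0.085,-0.001,0,0,0],[0.085,0,0,0,0]]' | grep contact;  python3 s.py;
```

```text
contact_force: [-7.6, 1.0, 5.1]
contact_force: [-10.5, 1.9, 10.2]
t 8.18 X,Y,z mm [-128.4  -10.1  204.5] tooly deg 82.38 q [-0.22  0.57  0.28  2.01 -0.27  0.6   1.69] F [-10.5   1.9  10.2] 0.9904498902588124
```

```bash
python3 -m pendant '[[0.085,-0.001,0,0,0],[0.085,-0.001,0,0,0],[0.085,0,0,0,0]]' | grep contact; python3 s.py; python3 - <<'E'
from h import *
np.set_printoptions(precision=1,suppress=True)
im,d=bot.read_camera("scene");cv2.imwrite("pics/s5.png",cv2.resize(im[170:340,80:330],(800,544),interpolation=cv2.INTER_CUBIC))
E
```

```text
contact_force: [-16.8, 2.5, 17.2]
t 8.43 X,Y,z mm [-127.9  -10.2  204.5] tooly deg 82.38 q [-0.22  0.57  0.28  2.01 -0.27  0.61  1.69] F [-16.8   2.5  17.2] 0.9935630943179411
```

View pics/s5.png

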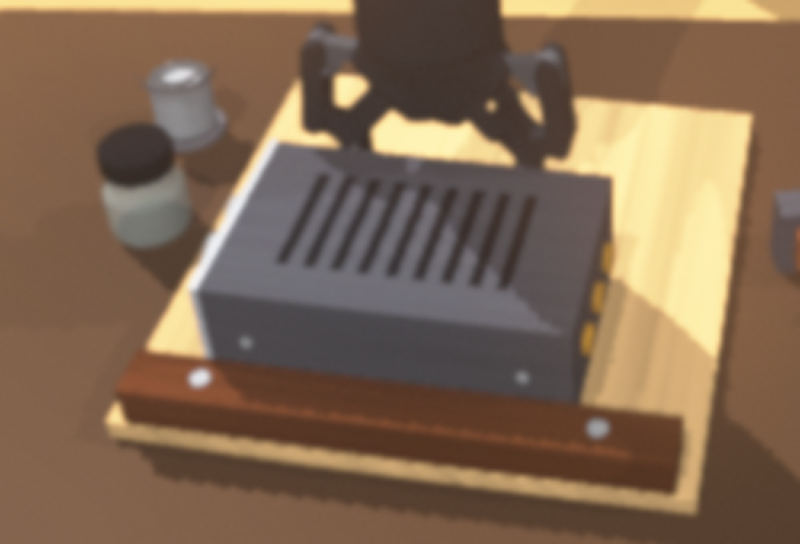

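The case is against the batten, with no gap visible along the edge (crop (210,355) to (580,400)), and the force rises without any motion. I retract and verify.

```bash
python3 -m pendant '[[0.085,0.003,0,0,0],[0.085,0.005,0,0,0],[0.085,0.01,0,0,0],[0.085,0.015,0,0,0],[0.085,0.015,0,0,0],[0.085,0,0,-0.03,0],[0.085,0,0,-0.03,0],[0.085,0,0,-0.03,0],[0.085,0,0,-0.03,0],[0.085,0,0,0,0],[0.085,0,0,0,0]]' |grep -E "eef|contact"; python3 - <<'E'
from h import *
np.set_printoptions(precision=1,suppress=True)
for c in("scene","top"):
    im,d=bot.read_camera(c)
    if c=="scene":cv2.imwrite("pics/s6.png",cv2.resize(im[170:340,80:330],(800,544),interpolation=cv2.INTER_CUBIC))
    for t in bot.trace("amp",c):
        P=cloud(c,t["mask"],d);T=P[abs(P[:,2]-.083)<.007]
        if T[:,1].mean()>.12: continue
        p=T-[.675,-.0715,0];Q=1000*np.c_[p[:,0]*.9916-p[:,1]*.129,p[:,0]*.129+p[:,1]*.9916]
        A=np.c_[T[:,:2]-T[:,:2].mean(0),np.ones(len(T))];k=np.linalg.lstsq(A,T[:,2],rcond=None)[0]
        print(c,cv2.minAreaRect(Q.astype(np.float32)),np.percentile(Q,[1,99],axis=0).ravel(),"tilt deg",np.degrees(k[:2]),"z",k[2]*1000)
    for n in("spool","jar","transformer"):
        P=cloud(c,bot.trace(n,c)[0]["mask"],d);print(n,np.median(P,0)*1000)
E
```

```text
eef_pos: [0.5033, -0.059, 0.3263]
contact_force: [-0.9, 0.4, -0.5]
scene ((-56.81451416015625, -9.6275634765625), (124.90294647216797, 191.7997589111328), 0.0062793828547000885) [-114.2 -101.6    3.6   85.1] tilt deg [-0.5  0. ] z 82.44334580641429
spool [ 445.5 -244.7   30.9]
jar [ 538.6 -242.3   38.5]
transformer [553.7 143.2  33.8]
top ((-58.91929244995117, 42.669857025146484), (86.08019256591797, 120.67790222167969), 89.97489929199219) [-118.2    6.6   -0.6   85. ] tilt deg [ 0. -0.] z 81.9479485809924Traceback (most recent call last):
  File "<stdin>", line 13, in <module>
IndexError: list index out of range
```

View pics/s6.png

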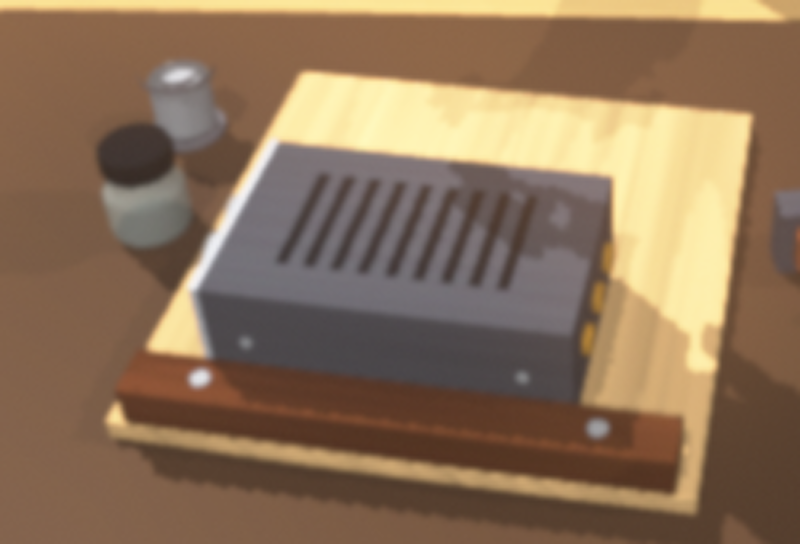

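The case is level and flush (leading side at about 0 mm and parallel to the batten), the bystanders have not moved, and the arm is clear.

```bash
python3 -c "from station import bot;print(bot.hand_in())"
```

```text
the job is handed in; nothing more can be done
None
```

The case lies level on its four feet, flush against the batten; the spool, jar and transformer have not moved, the arm is clear, and the job is handed in (no verdict was returned).

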